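# Lock the tray sealer and start it

### The arm

A 6-joint arm with a two-finger parallel gripper is mounted at the origin on the work surface. World frame = base frame: x ahead of the robot, y to its left, z up, the work surface at z = 0. Lengths are in m, angles in rad, forces in N, time in s.
With the tool pointing down it reaches from about 0.3 to 0.85 m from the base axis. Payload 4.2 kg.
Tool frame: the origin (TCP) lies at the very end of the fingers, on their centre line; the grasp point (between the pads) lies 19 mm behind it; z points along the fingers, y is the line along which they close (so a half turn about z gives the same grasp; the last joint's range is limited). The gripper opens to 91 mm and grips with 3 to 60 N. Pads are 32 mm wide; open, the fingers measure 118 mm over their backs; the gripper's body (76 mm by 178 mm) begins 60 mm behind the grasp point.
Start: joints at [-1.134, 0.32, 1.565, -0, 1.257, -0.02], TCP at [0.254, -0.516, 0.214] pointing down, gripper open.
Joint ranges: [-3.11, 3.11], [-0.84, 2.01], [0.21, 2.61], [-1.34, 4.49], [0.05, 2.63], [-2.56, 2.56]. Speed limits (rad/s): [2.57, 2.57, 3.14, 3.14, 3.14, 3.14].

### API

Orientations are given as a unit quaternion [x, y, z, w].
In Python, from rig import readout, get_image, camera_info, manip gives the robot as it stands.
- The arm moves only by the shell command python3 -m creep 'ROWS' [OPENING]. ROWS is a JSON object of lists of equal length, an entry for each row: "dp": the shift along the tool's x, y, z in mm, a list of three; "rotation": the turn, a rotation vector about the tool's x, y, z in rad, a list of three. A call has 1 to 12 rows; each row is the pose to reach, as a shift and turn from the pose commanded when the call began, along the tool's axes at that moment; what a row does not reach only later rows make up. A row lasts 1/8 s, in which the tool goes at most 62.5 mm and 10.7 degrees, less where a joint would pass 70% of its speed; a pose out of reach is approached as far as the arm can. A call with a gripper value outside its range is refused whole. OPENING is the closure, from 0 (fully open) to 1 (shut), set as the call begins (- or left out, the last holds). The fingers move at their own pace and stop on an object; the grip force is fixed at half the most. Time passes only in rows, so rows that repeat a pose let the fingers close. It gives the time, the measured TCP pose, the force, the opening and the grip force at its end, in the units of the state.
- readout.read_state(): the state, without advancing time (a new reading comes with each control period).
- get_image(name): name is "side" or "top" or "wrist"; returns (picture, depth): 400x640x3 uint8, red, green, blue; 400x640 float32, m along the optical axis (not along the pixel's ray), 0 where there is no reading.
- camera_info(name): a dict with "vertical_fov" (degrees; the focal length in pixels is half the picture's height over the tangent of half this angle, whatever the lens; pixels are square), "cx", "cy" (the principal point, pixels), "R" (3x3) and "t" (3): a world point X has camera coordinates R X + t. Camera axes: x right, y down, z forward; pixel columns grow to the right and rows downward; lengths in m; the calibration is good to about 2 mm. A picture is of the moment at which its call begins: read the wrist's pose just before it. camera_info takes no time and is no camera call; for the wrist camera it gives the pose at the moment of the call.
- manip.close_job(): hands the job in; it is judged then, once.
The state is a dict: "time_s": time; "joints": joint angles; "qvel": joint speeds; "joint_torque": joint torques, N m; "ee_pos": TCP position; "orientation": TCP orientation; "ft_force": force on the tool from outside, world axes, zero at the start; "moment": the same for the moment, N m; "gripper_width": finger opening in m; "finger_force": force on a finger pad.
Only numpy, scipy, OpenCV 4.12 (cv2) and the standard library are available. Lean on these libraries where they do the work, as an engineer would, in place of code of your own. Each camera call takes 0.05 s, during which the arm holds its last target. There are 200 camera calls.

### The job

A food tray is in the sealer and its lid is down. With the fingertips, push the blue latch fully down, then the white latch fully down, and then press the green key all the way in and let it come back up. Do not press the red or yellow key, and leave the bottle, the wooden box and the shaker standing where they are.

Things in the scene. Friction and masses are not known exactly. Their poses are not given: they have to be found in the camera images.
- sealer: tray sealer, a fixed aluminium bench machine 280 mm deep (its x) by 360 mm wide (its y), its metal top 120 mm above the worktop; origin at the centre of its underside on the worktop, x pointing away from the robot's side (from the keys to the hinges), z up. Its lid, 150 mm deep by 350 mm wide with a clear window, rises to 131 mm; it is closed and does not move. The flat rear deck is behind the lid, the key panel (120 mm high) before it
- blue_latch_top (a point): centre of the top face of the blue latch, a blue block 44 mm (sealer's x) by 36 mm (sealer's y), in a dark steel frame 12 mm high at one end of the sealer's lid (the white latch is at the other end, 300 mm away; which end varies). When up, its top is 30 mm above the lid frame and 161 mm above the worktop; the point moves down with the latch; z axis up
- blue_latch (a joint): how far the blue latch is pushed down, m: 0 up (starts at 0 to 0.002), 0.010 fully home against a stop; pressed straight down with about 6 N (nearly the same all the way), and it stays where it is left
- white_latch_top (a point): centre of the top face of the white latch, a white block 44 mm (sealer's x) by 36 mm (sealer's y), in a dark steel frame 12 mm high at one end of the sealer's lid (the blue latch is at the other end, 300 mm away; which end varies). When up, its top is 30 mm above the lid frame and 161 mm above the worktop; the point moves down with the latch; z axis up
- white_latch (a joint): how far the white latch is pushed down, m: 0 up (starts at 0 to 0.002), 0.010 fully home against a stop; pressed straight down with about 6 N (nearly the same all the way), and it stays where it is left
- green_key_top (a point): centre of the top face of the green round key (start), 28 mm across; it sits in a black round collar 44 mm across and 12 mm high on the flat front panel of the sealer, top 22 mm above the panel when up. The three keys stand in a row 80 mm apart on the robot's side of the lid; which colour is where varies. The point moves with the key; z axis up
- green_key (a joint): how far the green key is pushed in, m: 0 up, 0.006 fully in; pressed straight down, a spring needs about 1.5 N to start and 5 N at full travel and lifts it again when let go
- red_key_top (a point): centre of the top face of the red round key (stop), 28 mm across; it sits in a black round collar 44 mm across and 12 mm high on the flat front panel of the sealer, top 22 mm above the panel when up. The three keys stand in a row 80 mm apart on the robot's side of the lid; which colour is where varies. The point moves with the key; z axis up
- red_key (a joint): how far the red key is pushed in, m: 0 up, 0.006 fully in; pressed straight down, a spring needs about 1.5 N to start and 5 N at full travel and lifts it again when let go
- yellow_key_top (a point): centre of the top face of the yellow round key (vent), 28 mm across; it sits in a black round collar 44 mm across and 12 mm high on the flat front panel of the sealer, top 22 mm above the panel when up. The three keys stand in a row 80 mm apart on the robot's side of the lid; which colour is where varies. The point moves with the key; z axis up
- yellow_key (a joint): how far the yellow key is pushed in, m: 0 up, 0.006 fully in; pressed straight down, a spring needs about 1.5 N to start and 5 N at full travel and lifts it again when let go
- bottle_mid (a point): loose amber sauce bottle with a red cap, 58 mm across and 165 mm tall, standing on the worktop beside one end of the sealer; point on its axis 80 mm above its foot; z axis up
- masu_mid (a point): loose square wooden box with a lid and grip bar, 80 x 80 x 74 mm tall, standing on the worktop beside the other end of the sealer; point on its axis 35 mm above its foot; z axis up
- shaker_mid (a point): loose steel spice shaker, 38 mm across and 52 mm tall, standing on the sealer's rear deck behind the lid, its top 172 mm above the worktop; point on its axis 26 mm above its foot; z axis up

How it is judged:
By the outcome, as a careful person would: the job done as asked, in the order asked, and still so for the second after the job is handed in, with the robot touching nothing.
It also fails if it takes over 48 s, if anything falls off the work surface, if the arm or the gripper's body presses on something with over 40 N, if the wrist force passes 120 N, or if a joint passes its speed limit or range.

## Working session

There is one attempt and no reset: what is moved stays moved. The work goes in short steps, Python scripts to look and compute and a shell command to move; the robot and the scene stay as the last step left them, time stands still between calls to the robot, and variables do not carry over. Pictures are saved under pics/ and viewed, at most 10 in all, crops included, and the job is handed in when it is done.

```bash
mkdir -p pics; ls; python3 - <<'E'
from rig import readout,get_image,camera_info
import cv2,numpy as np
s=readout.read_state();print({k:np.round(v,3).tolist() for k,v in s.items()})
for n in("top","side"):
    c=camera_info(n);print(n,c)
    im,d=get_image(n);cv2.imwrite(f"pics/{n}0.png",im[:,:,::-1]);np.savez(f"{n}0.npz",im=im,d=d,R=c["R"],t=c["t"],f=200/np.tan(np.radians(c["vertical_fov"]/2)),cx=c["cx"],cy=c["cy"])
E
```

```text
pics
{'time_s': 0.0, 'joints': [-1.134, 0.32, 1.566, -0.0, 1.257, -0.02], 'qvel': [-0.001, 0.002, 0.001, -0.001, 0.002, -0.0], 'joint_torque': [-0.001, -41.247, -23.197, 0.073, 0.046, -0.0], 'ee_pos': [0.253, -0.516, 0.213], 'orientation': [0.974, 0.226, -0.0, -0.001], 'ft_force': [-0.212, 0.518, 0.087], 'moment': [-0.031, 0.033, -0.01], 'finger_force': 0.0, 'gripper_width': 0.091}
top {'vertical_fov': 50.411848941363985, 'cx': 320.37538378368976, 'cy': 196.8079845044094, 'R': array([[-0.00978101, -0.9999125 , -0.008906  ],
       [-0.98090485,  0.01132441, -0.19415827],
       [ 0.19424214,  0.00683688, -0.98092979]]), 't': array([0.05337686, 0.60476279, 1.11130095])}
side {'vertical_fov': 56.78828816895468, 'cx': 314.3486173357803, 'cy': 197.47551406936785, 'R': array([[ 0.9692376 , -0.24607035,  0.00527867],
       [-0.17586527, -0.70739507, -0.68459011],
       [ 0.17219143,  0.66260214, -0.72890913]]), 't': array([-0.54254774,  0.1943346 ,  0.74009797])}
```

View pics/top0.png

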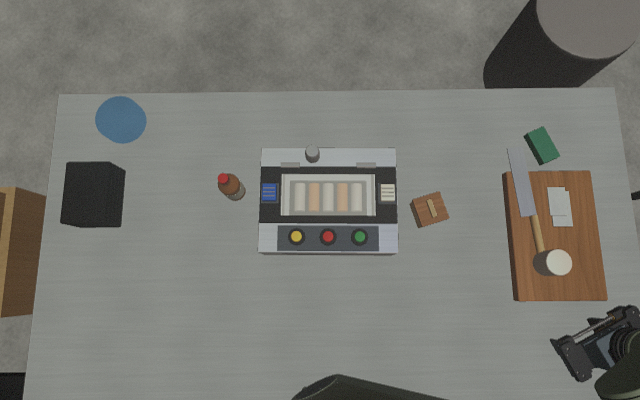

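View pics/side0.png

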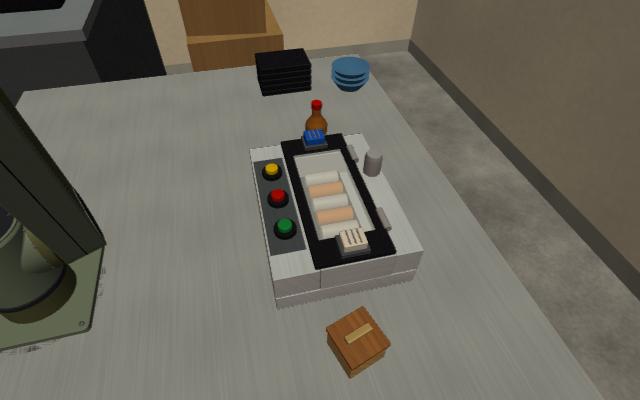

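The top view shows the sealer. The blue latch is at (269,193), white latch (388,193), yellow key (296,237), red key (328,237), green key (360,237), bottle (230,186), box (430,209) and shaker (312,154). The side view agrees: blue is at (315,138), white at (352,240), green at (285,227).

```bash
cat > h.py <<'E'
import numpy as np,cv2
def load(n): return dict(np.load(n))
def ray(c,u,v,z):
    R,t=c["R"],c["t"];o=-R.T@t;d=R.T@np.array([(u-c["cx"])/c["f"],(v-c["cy"])/c["f"],1]);return o+d*(z-o[2])/d[2]
def proj(c,X):
    p=c["R"]@X+c["t"];return p[:2]/p[2]*c["f"]+[c["cx"],c["cy"]]
def blob(im,lo,hi,box):
    x0,y0,x1,y1=box;h=cv2.cvtColor(im,cv2.COLOR_RGB2HSV)[y0:y1,x0:x1];m=cv2.inRange(h,np.array(lo),np.array(hi))
    n,l,s,c=cv2.connectedComponentsWithStats(m);i=1+np.argmax(s[1:,4]);r=cv2.minAreaRect(np.argwhere(l==i)[:,::-1].astype(np.float32))
    return c[i]+[x0,y0],s[i].tolist(),np.array(r[0])+[x0,y0]
E
python3 - <<'E'
from h import *
c={n:load(n+"0.npz") for n in("top","side")}
H={"blue":((105,120,60),(125,255,255),.161),"green":((55,120,50),(85,255,255),.142),"red":((0,170,90),(5,255,255),.142),"yellow":((22,150,90),(34,255,255),.142),"white":((0,0,150),(40,70,255),.161)}
B={"top":{"blue":(255,175,285,210),"white":(377,175,400,210),"green":(345,225,375,250),"red":(315,225,342,250),"yellow":(282,225,310,250)},
"side":{"blue":(298,120,332,155),"white":(333,225,373,258),"green":(268,210,302,245),"red":(263,183,294,212),"yellow":(257,158,287,186)}}
P={}
for k,(lo,hi,z) in H.items():
    for n in c:
        ce,s,r=blob(c[n]["im"],lo,hi,B[n][k]);u,v=map(int,r)
        P[k,n]=ray(c[n],*r,z);print(k,n,r.round(1),s,P[k,n].round(4),"depth pt z",end=" ")
        d=c[n]["d"][v,u];o=c[n];q=o["R"].T@(d*np.array([(u-o["cx"])/o["f"],(v-o["cy"])/o["f"],1])-o["t"]);print(q.round(4))
for n in c:
    print(n,"latch dist",np.linalg.norm(P["blue",n]-P["white",n]),"key",np.linalg.norm(P["yellow",n]-P["green",n]),"yaw",np.arctan2(*(P["blue",n]-P["white",n])[[0,1]]),np.arctan2(*(P["yellow",n]-P["green",n])[[0,1]]))
from scipy.spatial.transform import Rotation as R
from rig import readout;s=readout.read_state();print(R.from_quat(s["orientation"]).as_matrix().round(3))
E
```

```text
blue top [268.5 192. ] [7, 9, 14, 17, 161] [0.5991 0.1768 0.161 ] depth pt z [0.5995 0.1784 0.1592]
blue side [314.1 137. ] [6, 9, 21, 17, 258] [0.5997 0.1625 0.161 ] depth pt z [0.6003 0.1664 0.1608]
green top [358.3 233.8] [12, 8, 3, 3, 4] [ 0.4933 -0.0479  0.142 ] depth pt z [0.3779 0.0389 1.208 ]
green side [284.  225.5] [9, 9, 15, 14, 169] [ 0.4868 -0.0568  0.142 ] depth pt z [ 0.487  -0.0555  0.1418]
red top [324. 237.] [9, 12, 1, 1, 1] [0.486  0.0383 0.142 ] depth pt z [0.4861 0.0383 0.1413]
red side [277. 195.] [8, 6, 13, 13, 125] [0.4882 0.0229 0.142 ] depth pt z [0.4883 0.0236 0.1412]
yellow top [295. 235.] [9, 6, 10, 10, 61] [0.4918 0.1111 0.142 ] depth pt z [0.4923 0.1114 0.1379]
yellow side [271.  168.5] [8, 5, 13, 12, 118] [0.4897 0.1029 0.142 ] depth pt z [0.49   0.1048 0.1417]
white top [387.5 192. ] [4, 9, 14, 17, 203] [ 0.5956 -0.1226  0.161 ] depth pt z [ 0.5954 -0.1212  0.1621]
white side [352. 236.] [0, 0, 39, 23, 522] [ 0.595  -0.1237  0.161 ] depth pt z [ 0.5956 -0.1223  0.159 ]
top latch dist 0.29951132042187034 key 0.1589854280928062 yaw 0.011649301473678868 -0.009058059043405196
side latch dist 0.2862657612672451 key 0.1597639839677605 yaw 0.01622998808586057 0.0184466540533087
[[ 0.897  0.441 -0.001]
 [ 0.441 -0.897  0.001]
 [ 0.    -0.002 -1.   ]]
```

```bash
python3 - <<'E'
from h import *
c={n:load(n+"0.npz") for n in("top","side")}
G={"blue":(.6,.175,.155,.17,.035),"white":(.596,-.123,.155,.17,.035),"green":(.489,-.053,.138,.147,.022),"red":(.489,.027,.138,.147,.022),"yellow":(.489,.107,.138,.147,.022),"shaker":(.68,.06,.165,.18,.06)}
for n,o in c.items():
    v,u=np.mgrid[:400,:640];d=o["d"];q=(np.stack([(u-o["cx"])/o["f"]*d,(v-o["cy"])/o["f"]*d,d],-1)-o["t"])@o["R"]
    for k,(x,y,a,b,r) in G.items():
        m=(d>0)&(np.hypot(q[...,0]-x,q[...,1]-y)<r)&(q[...,2]>a)&(q[...,2]<b);p=q[m]
        if len(p):print(n,k,len(p),"mid",((np.percentile(p,3,0)+np.percentile(p,97,0))/2).round(4),"size",np.ptp(p,0).round(3))
im=c["top"]["im"][140:260,225:455];cv2.imwrite("pics/crop.png",cv2.resize(im,None,fx=3,fy=3,interpolation=cv2.INTER_CUBIC)[:,:,::-1])
E
```

```text
top blue 231 mid [0.6022 0.1772 0.159 ] size [0.042 0.036 0.008]
top white 233 mid [ 0.5962 -0.1227  0.159 ] size [0.042 0.036 0.01 ]
top green 86 mid [ 0.4882 -0.0509  0.1414] size [0.026 0.025 0.007]
top red 84 mid [0.4896 0.0294 0.1418] size [0.025 0.025 0.009]
top yellow 82 mid [0.4908 0.1082 0.1412] size [0.025 0.025 0.007]
top shaker 134 mid [0.7039 0.0675 0.1706] size [0.031 0.031 0.01 ]
side blue 211 mid [0.6013 0.1741 0.1587] size [0.044 0.036 0.008]
side white 438 mid [ 0.5964 -0.1254  0.1593] size [0.045 0.037 0.008]
side green 145 mid [ 0.4882 -0.054   0.1416] size [0.026 0.027 0.007]
side red 122 mid [0.4895 0.0261 0.1413] size [0.027 0.028 0.007]
side yellow 95 mid [0.4909 0.1054 0.1416] size [0.026 0.03  0.007]
side shaker 167 mid [0.7036 0.0635 0.1698] size [0.034 0.032 0.01 ]
```

View pics/crop.png

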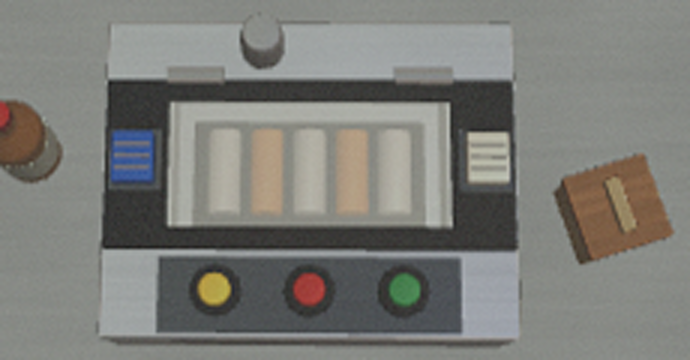

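Both views agree to 3 mm, and the sizes and spacings match the given ones (latches 300 mm apart, keys 80 mm). The averages are blue (.602,.176), white (.596,-.124) and green (.488,-.0525). Next I close the fingers and travel high, turning the tool in line with the sealer.

```bash
python3 -m creep '{"dp":[[39,-29,0],[77,-59,0],[116,-88,0],[155,-117,0],[193,-146,0],[232,-176,0],[270,-205,0],[309,-234,0],[309,-234,0]],"rotation":[[0,0,-0.14],[0,0,-0.28],[0,0,-0.42],[0,0,-0.55],[0,0,-0.69],[0,0,-0.83],[0,0,-0.96],[0,0,-1.09],[0,0,-1.09]]}' 1
python3 - <<'E'
from rig import readout;import numpy as np
from scipy.spatial.transform import Rotation as R
s=readout.read_state();print(R.from_quat(s["orientation"]).as_matrix().round(3),s["joints"],s["gripper_width"])
print(R.from_quat(s["orientation"]).inv().apply(np.array([.602,.176,.18])-s["ee_pos"])*1000)
E
```

```text
time_s: 1.23
ee_pos: [0.4284, -0.1673, 0.2137]
orientation: [0.714, 0.7, 0.0, -0.0]
ft_force: [-0.1, -0.2, -0.7]
gripper_width: 0.0038
finger_force: 0.0
[[ 0.019  1.    -0.   ]
 [ 1.    -0.019  0.001]
 [ 0.001 -0.    -1.   ]] [-3.97715752e-01  1.38416988e-01  1.80981211e+00  5.28084590e-04
  1.19396185e+00 -3.78732983e-01] 0.0038418883745289217
[346.58025008 166.953416    33.84474883]
```

```bash
python3 -m creep '{"dp":[[43,21,0],[87,42,0],[130,63,0],[173,84,0],[217,104,0],[260,125,0],[303,146,0],[347,167,5],[347,167,20],[347,167,34],[347,167,34]],"rotation":[[0,0,0],[0,0,0],[0,0,0],[0,0,0],[0,0,0],[0,0,0],[0,0,0],[0,0,0],[0,0,0],[0,0,0],[0,0,0]]}'
python3 - <<'E'
from rig import readout,get_image;import cv2
for n in("side","wrist"):
    im,d=get_image(n);cv2.imwrite(f"pics/{n}1.png",im[:,:,::-1])
E
```

```text
time_s: 2.6
ee_pos: [0.6016, 0.1712, 0.1782]
orientation: [0.716, 0.698, -0.002, -0.001]
ft_force: [-1.3, -0.4, -0.4]
gripper_width: 0.0003
finger_force: 0.0
```

View pics/side1.png

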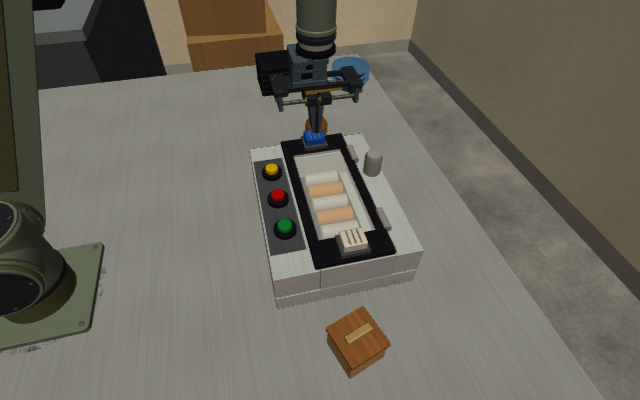

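View pics/wrist1.png

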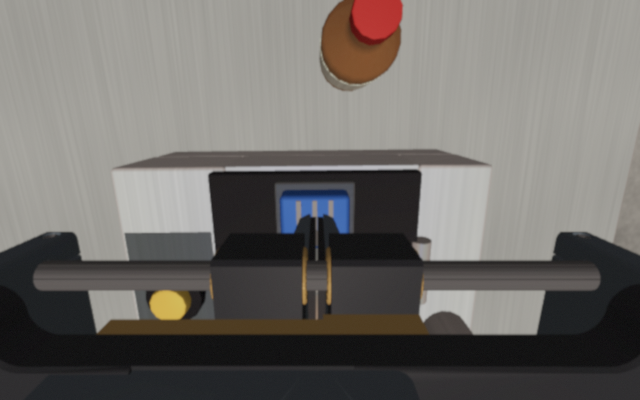

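The fingertips (wrist view, about u 316) are centred over the blue latch (u 280–350), and the bottle stands well clear. I'll press now.

```bash
python3 -m creep '{"dp":[[2,0,6],[2,0,12],[2,0,15],[2,0,18],[2,0,20],[2,0,22],[2,0,24],[2,0,26],[2,0,27],[2,0,27]],"rotation":[[0,0,0],[0,0,0],[0,0,0],[0,0,0],[0,0,0],[0,0,0],[0,0,0],[0,0,0],[0,0,0],[0,0,0]]}'
```

```text
time_s: 3.95
ee_pos: [0.6031, 0.1752, 0.154]
orientation: [0.716, 0.699, 0.0, 0.0]
ft_force: [-1.1, 0.0, 4.7]
gripper_width: 0.0003
finger_force: 2.5
```

```bash
python3 -m creep '{"dp":[[0,0,1],[0,0,2],[0,0,3],[0,0,4],[0,0,5],[0,0,5]],"rotation":[[0,0,0],[0,0,0],[0,0,0],[0,0,0],[0,0,0],[0,0,0]]}'
```

```text
time_s: 4.7
ee_pos: [0.6032, 0.1752, 0.1511]
orientation: [0.716, 0.699, 0.001, 0.001]
ft_force: [-4.4, -1.7, 13.7]
gripper_width: 0.0008
finger_force: 6.9
```

```bash
python3 -m creep '{"dp":[[0,0,1],[0,0,2],[0,0,2]],"rotation":[[0,0,0],[0,0,0],[0,0,0]]}'; python3 -m creep '{"dp":[[0,0,-10],[0,0,-25],[0,0,-45],[0,0,-45]],"rotation":[[0,0,0],[0,0,0],[0,0,0],[0,0,0]]}'
python3 - <<'E'
from rig import readout;import numpy as np
from scipy.spatial.transform import Rotation as R
s=readout.read_state()
print(R.from_quat(s["orientation"]).inv().apply(np.array([.596,-.124,.18])-s["ee_pos"])*1000)
E
```

```text
time_s: 5.08
ee_pos: [0.6032, 0.1752, 0.151]
orientation: [0.715, 0.699, 0.002, 0.001]
ft_force: [-7.0, -1.7, 22.0]
gripper_width: 0.0005
finger_force: 10.8
time_s: 5.58
ee_pos: [0.6042, 0.1754, 0.1926]
orientation: [0.716, 0.699, 0.002, 0.001]
ft_force: [-0.2, 0.6, 0.2]
gripper_width: 0.0007
finger_force: 0.0
[-299.57049853   -1.06951947   12.33220631]
```

Blue is home: the tip stopped at z = 0.151 while the force climbed to 22 N. White is next.

```bash
python3 -m creep '{"dp":[[-40,0,-10],[-85,0,-10],[-130,0,-10],[-175,0,-10],[-220,0,-10],[-260,-1,-10],[-300,-1,0],[-300,-1,12],[-300,-1,12],[-300,-1,12]],"rotation":[[0,0,0],[0,0,0],[0,0,0],[0,0,0],[0,0,0],[0,0,0],[0,0,0],[0,0,0],[0,0,0],[0,0,0]]}'
python3 - <<'E'
from rig import get_image;import cv2
im,d=get_image("wrist");cv2.imwrite("pics/wrist2.png",im[:,:,::-1])
E
```

```text
time_s: 6.82
ee_pos: [0.595, -0.1236, 0.1789]
orientation: [0.715, 0.699, 0.0, -0.0]
ft_force: [-0.7, -0.4, -0.4]
gripper_width: 0.0006
finger_force: 0.0
```

View pics/wrist2.png

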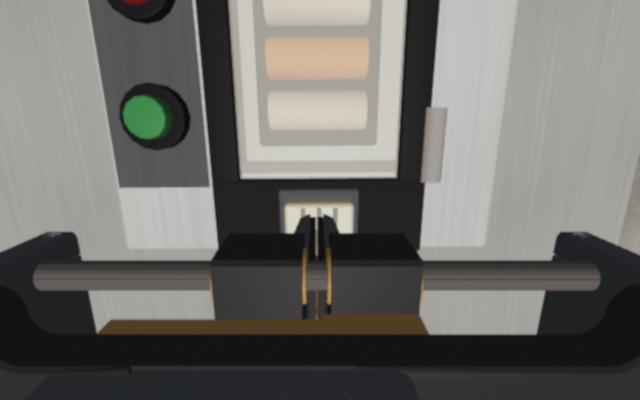

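The wrist view shows the fingertips (u≈318) centred on the white latch (u 284–355), with the green key at (148,117). I'll press white.

```bash
python3 -m creep '{"dp":[[0,0,8],[0,0,14],[0,0,17],[0,0,20],[0,0,22],[0,0,24],[0,0,26],[0,0,28],[0,0,30],[0,0,32],[0,0,34],[0,0,34]],"rotation":[[0,0,0],[0,0,0],[0,0,0],[0,0,0],[0,0,0],[0,0,0],[0,0,0],[0,0,0],[0,0,0],[0,0,0],[0,0,0],[0,0,0]]}'
```

```text
time_s: 8.38
ee_pos: [0.5949, -0.1247, 0.1509]
orientation: [0.716, 0.699, 0.001, 0.002]
ft_force: [-9.3, 2.9, 27.4]
gripper_width: 0.0004
finger_force: 13.6
```

White is home too (z = 0.151, 27 N). I'll lift and hover over the green key.

```bash
python3 -m creep '{"dp":[[0,0,-15],[0,0,-35],[15,-20,-40],[35,-50,-40],[55,-85,-40],[70,-109,-35],[70,-109,-20],[70,-109,-17],[70,-109,-17],[70,-109,-17]],"rotation":[[0,0,0],[0,0,0],[0,0,0],[0,0,0],[0,0,0],[0,0,0],[0,0,0],[0,0,0],[0,0,0],[0,0,0]]}'
python3 - <<'E'
from rig import get_image;import cv2
im,d=get_image("wrist");cv2.imwrite("pics/wrist3.png",im[:,:,::-1])
E
```

```text
time_s: 9.62
ee_pos: [0.4884, -0.0526, 0.162]
orientation: [0.716, 0.698, 0.0, 0.0]
ft_force: [0.4, -0.2, 0.5]
gripper_width: 0.0005
finger_force: 0.0
```

View pics/wrist3.png

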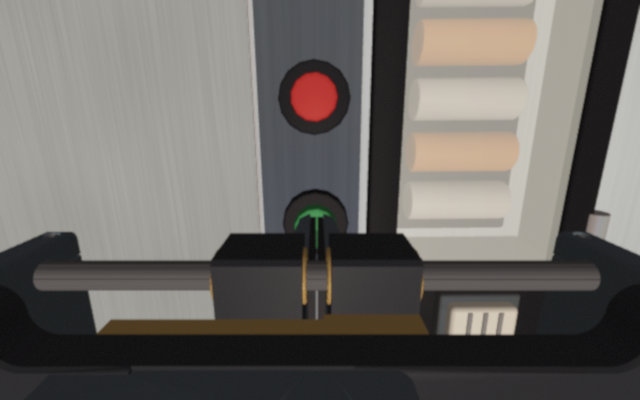

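The fingertips are centred on the green key (collar u 285–347, centre 316), and red is well clear at (315,97). I'll press down to z ≈ 0.136.

```bash
python3 -m creep '{"dp":[[0,0,8],[0,0,15],[0,0,18],[0,0,21],[0,0,23],[0,0,25],[0,0,27],[0,0,28],[0,0,29],[0,0,30],[0,0,30]],"rotation":[[0,0,0],[0,0,0],[0,0,0],[0,0,0],[0,0,0],[0,0,0],[0,0,0],[0,0,0],[0,0,0],[0,0,0],[0,0,0]]}'
```

```text
time_s: 11.05
ee_pos: [0.4875, -0.0522, 0.1359]
orientation: [0.716, 0.699, 0.001, 0.001]
ft_force: [-9.0, 1.1, 28.0]
gripper_width: 0.0001
finger_force: 14.3
```

The green key is at its stop (z = 0.136, 28 N). I'll lift clear and check.

```bash
python3 -m creep '{"dp":[[0,0,-8],[0,0,-25],[0,0,-50],[-40,-20,-90],[-90,-50,-110],[-140,-80,-110],[-190,-90,-110],[-230,-95,-110],[-230,-95,-110],[-230,-95,-110]],"rotation":[[0,0,0],[0,0,0],[0,0,0],[0,0,0],[0,0,0],[0,0,0],[0,0,0],[0,0,0],[0,0,0],[0,0,0]]}'
python3 - <<'E'
from rig import get_image
from h import *
G={"blue":(.602,.176,.140,.17,.012),"white":(.596,-.124,.140,.17,.012),"green":(.488,-.0525,.13,.15,.009),"red":(.4895,.028,.13,.15,.009),"yellow":(.491,.107,.13,.15,.009),"shaker":(.704,.0655,.165,.18,.06)}
for n in("top","side"):
    o=load(n+"0.npz");im,d1=get_image(n);cv2.imwrite(f"pics/{n}9.png",im[:,:,::-1])
    for k,(x,y,a,b,r) in G.items():
        w=[]
        for d in(o["d"],d1):
            v,u=np.mgrid[:400,:640];q=(np.stack([(u-o["cx"])/o["f"]*d,(v-o["cy"])/o["f"]*d,d],-1)-o["t"])@o["R"]
            m=(d>0)&(np.hypot(q[...,0]-x,q[...,1]-y)<r)&(q[...,2]>a)&(q[...,2]<b);w.append(np.median(q[m],0).round(4) if m.any() else None)
        print(n,k,*w)
E
```

```text
time_s: 12.3
ee_pos: [0.3871, -0.2794, 0.2416]
orientation: [0.716, 0.698, 0.0, -0.0]
ft_force: [-0.5, -0.6, -1.0]
gripper_width: 0.0004
finger_force: 0.0
top blue [0.6018 0.176  0.1592] [0.6011 0.177  0.1503]
top white [ 0.5958 -0.1244  0.1596] [ 0.5957 -0.1233  0.1502]
top green [ 0.4877 -0.0523  0.1412] [ 0.4876 -0.0523  0.1414]
top red [0.4889 0.0282 0.1412] [0.4888 0.0282 0.1408]
top yellow [0.4917 0.1061 0.1414] [0.4917 0.1062 0.1411]
top shaker [0.7029 0.0663 0.1706] [0.7028 0.0663 0.1706]
side blue [0.6019 0.1755 0.1605] [0.6022 0.1766 0.1515]
side white [ 0.5959 -0.1245  0.1606] [ 0.5957 -0.1245  0.1515]
side green [ 0.488  -0.0526  0.1425] [ 0.4882 -0.0518  0.1426]
side red [0.4893 0.0279 0.1429] [0.4892 0.028  0.1426]
side yellow [0.4908 0.1072 0.1425] [0.4913 0.108  0.1427]
side shaker [0.7031 0.0613 0.1717] [0.7027 0.0607 0.1718]
```

View pics/side9.png

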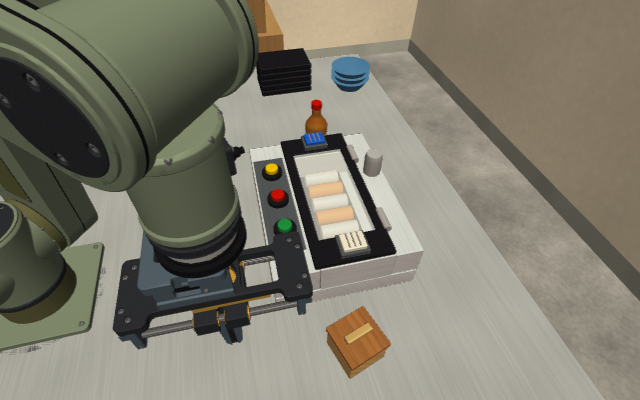

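Both latches read about 9 mm lower, at the home height. All three keys are up, and the bottle (316,122), box (357,340) and shaker (373,162) have not moved. The arm is clear, so I'm handing in.

```bash
python3 -c "
from rig import manip;print(manip.close_job())"
```

```text
the job is handed in; nothing more can be done
None
```

The job is handed in: the blue latch then the white latch were pushed fully down, the green key was pressed fully in and came back up, and the red and yellow keys, bottle, box and shaker were left untouched.

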